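Bring the sensor head over the sample and hold it

TASK

Three small dishes stand on the base of the sensor stand and only one of them carries a pressed-wood sample tablet. Push the lock button on top of the stand's outer tube fully down, then take the telescoping arm by its grip knob and draw it out until the pointer is at the long scale mark that belongs to the dish with the tablet. The arm is spring-drawn and slides back if let go, so finish while still holding the knob there, steady, and leave the dishes and the other things on the bench where they are.

Things in the scene. Friction and masses are not known exactly. Their poses are not given: they have to be found in the camera images.
- stand: Fixed sensor stand: dark steel base 150 x 510 x 12 mm, column, white outer tube (44 wide, 230 long, top at z 150 mm) at x 0, y -230 to 0. Origin on the bench below the tube's open end; z up, the arm slides out along +y. A graduated bar (26 wide, top z 144) runs beside the arm at x +48, y -15 to 245. Dishes stand on the base (z 12) at x 0, y 95, 155, 215, each level with one long mark.
- lock (a joint): Lock button travel in m: 0 = up, arm locked; 0.006 = fully down, arm free. Needs about 3 N, has no spring, and stays down once pushed. The arm stays locked until the button is more than 4 mm down.
- lock_top (a point): Centre of the top of the lock button: a bare steel disc 28 mm in diameter on top of the outer tube, at x = 0, y = -70 mm of the stand; its top is 166 mm above the bench when up, 160 mm when fully down.
- telescope (a joint): Extension of the telescoping arm in m: 0 = fully in (start, locked), 0.19 = fully out; slides along the stand's +y. A spring draws it back in with about 3 N when in, 5 N when out, and damping adds about 1.4 N at 0.1 m/s. The long marks are at 0.050, 0.110 and 0.170.
- sensor_arm: The telescoping arm. At its end, on the sensor head, stands the grip knob: upright, black, round, 26 mm across, 50 mm high. Origin: centre of the knob's foot, z 150 mm; parallel sides 10 to 46 mm above the origin. At extension 0 it is at x 0, y 45 mm of the stand. Head block below: 38 x 42 mm. Nothing near rises above z 150 but the lock button 115 mm behind.
- pointer (a point): Tip of the small black pointer on the sensor head that moves along the graduated bar; level with a mark when their y in the stand's frame agree. Its y in the stand's frame is 45 mm plus the extension.
- mark0 (a point): Long mark 0 (black line across the whole bar; the short ticks are 10 mm apart), extension 0.050, y = 95 mm of the stand; point at the middle of the line.
- mark1 (a point): Long mark 1, extension 0.110, y = 155 mm of the stand.
- mark2 (a point): Long mark 2, extension 0.170, y = 215 mm of the stand.
- sample_dish: The dish with the tablet: a shallow aluminium dish, 49 mm across and 9 mm high, with a cylindrical pressed-wood sample tablet (30 mm across, top 40 mm above the dish's foot) fixed in its middle. Origin at the centre of its underside. Stands at one of the three places, level with one of the marks.
- empty_dish_a: The same dish, empty; at another of the three places. Origin at the centre of its underside. Leave alone.
- empty_dish_b: The same dish, empty; at the remaining place. Leave alone.
- brush: Bystander: a brush lying on the bench on the far (+x) side of the stand. Leave alone.
- jar_lid: Bystander: loose flat round lid, 66 mm across, 12 mm high, on the far side of the stand. Leave alone.
- jar: Bystander: closed jar, 52 mm across, 70 mm high, on the near side of the stand, beside the outer tube. Leave alone.
Things that resemble listed ones, but are neither listed nor needed, are in the scene too. Of the things like the sample_dish, leave any that is green or red; of the rest the smaller one is meant.

How it is judged:
By the outcome, as a careful person would: the job done as asked, in the order asked, and still so for the second after the job is handed in, while the arm keeps its last pose, push and grip.
It also fails if it takes over 43 s, if anything falls off the work surface, if the arm or the gripper's body presses on something with over 40 N, if the wrist force passes 120 N, or if a joint passes its speed limit or range.

ROBOT

A 6-joint arm with a two-finger parallel gripper is mounted at the origin on the work surface. World frame = base frame: x ahead of the robot, y to its left, z up, the work surface at z = 0. Lengths are in mm, angles in rad, forces in N, time in s.
With the tool pointing down it reaches from about 250 to 850 mm from the base axis. Payload 12.5 kg.
Tool frame: the origin (TCP) lies at the very end of the fingers, on their centre line; the grasp point (between the pads) lies 19 mm behind it; z points along the fingers, y is the line along which they close (so a half turn about z gives the same grasp; the last joint's range is limited). The gripper opens to 93 mm and grips with 3 to 60 N. Pads are 15 mm wide; open, the fingers measure 128 mm over their backs; the gripper's body (75 mm by 188 mm) begins 65 mm behind the grasp point.
Start: joints at [-1.344, 0.351, 1.652, -0, 1.139, -0.085], TCP at [168.744, -523.459, 218.633] pointing down, gripper open.
Joint ranges: [-2.75, 2.75], [-0.79, 2.1], [0.01, 2.65], [-1.57, 4.71], [0.07, 3.14], [-2.87, 2.87]. Speed limits (rad/s): [2.22, 2.22, 2.79, 3.14, 3.14, 3.14].

INTERFACE

Orientations are given as a unit quaternion [w, x, y, z].
In Python, from workcell import read_state, read_camera, hand_in, silhouettes, tip_of gives the robot as it stands.
- The arm moves only by the tool servo_tool, never from a script. Its argument "deltas" is one flat list of numbers, 7 for each row, row after row: the shift along the tool's x, y, z in cm, then the turn, a rotation vector about the tool's x, y, z in degrees, then the finger opening in cm, from 0 to 9.3. A call has 1 to 20 rows; each row is the pose to reach, as a shift and turn from the pose commanded when the call began, along the tool's axes at that moment; what a row does not reach only later rows make up. A row lasts 1/12 s, in which the tool goes at most 41.7 mm and 7.16 degrees, less where a joint would pass 70% of its speed; a pose out of reach is approached as far as the arm can. A call with a gripper value outside its range is refused whole. The fingers move at their own pace and stop on an object; "newtons" is the grip in N (left out, the last holds). Time passes only in rows, so rows that repeat a pose let the fingers close. It gives the time, the measured TCP pose, the force, the opening and the grip force at its end, in the units of the state.
- read_state(): the state, without advancing time (a new reading comes with each control period).
- read_camera(name): name is "scene" or "top" or "wrist"; returns a dict with "frame" (420x560x3 uint8, red, green, blue), "camera_matrix" (3x3 intrinsics, pixels), "R" (3x3) and "t" (3): a world point X has camera coordinates R X + t. Camera axes: x right, y down, z forward; pixel columns grow to the right and rows downward; lengths in mm; the calibration is good to about 2 mm. A picture is of the moment at which its call begins. There is no depth.
- hand_in(): hands the job in; it is judged then, once.
Trained networks look in a picture, given as the dict that the camera call returned (one of the last four; its "shot" number tells which), for a name from the list of things; names that differ only in an ending like _2 or _b are one class to them, and where a whole thing is asked for, a point or a joint stands for the part that bears it (a point fixed in the world has none). Each returns a list of dicts, best first, with "p" (0 to 1); they miss things now and then, are a little off and sometimes report something else, mostly with a low value. They report only what shows in the picture. A call takes as long as a camera call. They do not tell look-alikes from the thing itself.
- silhouettes(picture, query): "region" (420x560 bool, what is visible of it).
- tip_of(picture, query): "at" ([x, y, z] in mm, in world coordinates, good to about 4 mm: a listed point, or the origin of a listed thing).
The state is a dict: "clock": time; "qpos": joint angles; "dq": joint speeds; "joint_torque": joint torques, N m; "tool_pos": TCP position; "eef_rot": TCP orientation; "ft_force": force on the tool from outside, world axes, zero at the start; "moment": the same for the moment, N m; "gripper_width": finger opening in mm; "grasp_force": force on a finger pad.
Only numpy, scipy, OpenCV 4.12 (cv2) and the standard library are available. Lean on these libraries where they do the work, as an engineer would, in place of code of your own. Each camera call takes 0.05 s, during which the arm holds its last target. There are 200 camera calls.

## Working session

There is one attempt and no reset: what is moved stays moved. The work goes in short steps, Python scripts to look and compute and a tool call to move; the robot and the scene stay as the last step left them, time stands still between calls to the robot, and variables do not carry over. Pictures are saved under pics/ and viewed, at most 10 in all, crops included, and the job is handed in when it is done.

Besides the shell and the picture viewer there is one more tool, called after "Call:" in YAML: its name, and indented under it one key for each argument. servo_tool: Moves the arm, as the interface text tells. Its arguments: {"type":"object","properties":{"deltas":{"type":"array","items":{"type":"number"}},"newtons":{"type":"number"}},"required":["deltas"]}

```bash
mkdir -p pics; python3 - <<'E'
from workcell import *
import cv2,numpy as np
s=read_state();print(s['clock'],s['tool_pos'],s['eef_rot'],s['gripper_width'])
for n in('scene','top'):
    p=read_camera(n);cv2.imwrite(f'pics/{n}0.png',p['frame'][:,:,::-1])
    print(n,(-p['R'].T@p['t']).round())
    for q in('stand','lock_top','sensor_arm','pointer','mark0','mark1','mark2','sample_dish','empty_dish_a','jar'):
        print(q,[(np.round(d['at'],1).tolist(),round(d['p'],2)) for d in tip_of(p,q)[:4]])
E
```

```text
0.0 [ 168.68265505 -523.14577033  218.11493472] [-5.61653521e-04  9.87873181e-01  1.55261912e-01 -3.54327994e-05] 92.99285804526338
scene [1363.  126.  656.]
stand [([510.8, -120.1, -0.3], 0.76)]
lock_top [([505.1, -188.7, 165.3], 0.49)]
sensor_arm [([517.4, -79.0, 152.3], 0.83), ([530.5, 33.2, 10.7], 0.44)]
pointer [([560.7, -82.7, 151.1], 0.9), ([573.9, 28.3, 146.3], 0.28)]
mark0 [([570.8, -32.7, 139.3], 0.86), ([572.7, 26.2, 143.5], 0.84)]
mark1 [([570.8, -32.7, 139.3], 0.86), ([572.7, 26.2, 143.5], 0.84)]
mark2 [([570.8, -32.7, 139.3], 0.86), ([572.7, 26.2, 143.5], 0.84)]
sample_dish [([525.8, -29.3, 16.4], 0.83), ([697.0, 94.3, -3.6], 0.81), ([362.2, 3.7, 3.9], 0.63), ([381.2, -91.8, -0.9], 0.42)]
empty_dish_a [([536.1, 92.6, 15.6], 0.53), ([527.9, 34.4, 12.2], 0.51)]
jar [([359.6, -255.7, -3.2], 0.63), ([530.5, 34.2, 12.4], 0.28)]
top [447. -63. 844.]
stand [([515.7, -123.7, 4.5], 0.83)]
lock_top [([503.5, -191.4, 164.7], 0.64)]
sensor_arm [([585.8, 85.3, 145.0], 0.19)]
pointer [([562.2, -85.6, 148.1], 0.67)]
mark0 [([571.7, -33.3, 141.6], 0.96), ([580.5, 27.4, 146.0], 0.91), ([581.2, 84.9, 144.7], 0.86)]
mark1 [([571.7, -33.3, 141.6], 0.96), ([580.5, 27.4, 146.0], 0.91), ([581.2, 84.9, 144.7], 0.86)]
mark2 [([571.7, -33.3, 141.6], 0.96), ([580.5, 27.4, 146.0], 0.91), ([581.2, 84.9, 144.7], 0.86)]
sample_dish [([697.9, 94.6, 1.7], 0.84), ([521.2, -31.6, 13.9], 0.82), ([365.8, 1.5, 2.6], 0.75), ([376.9, -89.5, 2.4], 0.66)]
empty_dish_a [([527.8, 30.5, 10.5], 0.76), ([531.1, 94.0, 14.6], 0.57)]
jar [([363.8, -257.9, 3.1], 0.94), ([530.2, 28.6, 14.0], 0.63)]
```

View pics/scene0.png

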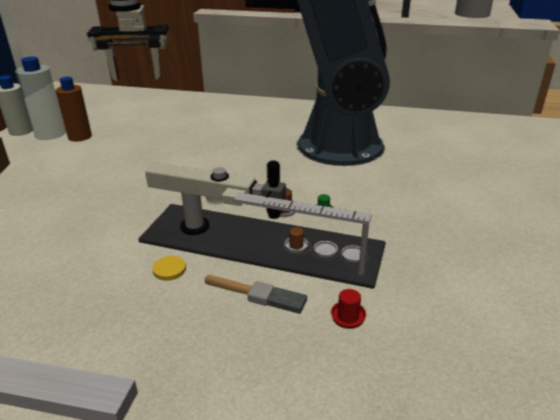

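View pics/top0.png

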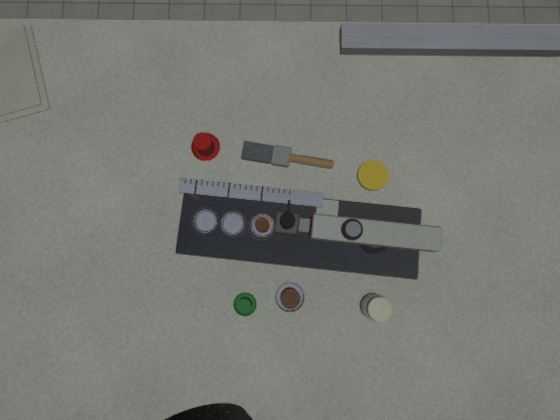

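The first mark's dish at scene (296,243) / top (262,225) carries a brown tablet; the other two are empty. Look-alikes for the sample dish, in top pixels: red (205,147), green (245,304), a larger brown one on the bench (290,297), and the brown one on the base (262,225). The base one is my choice, so I'll check it in a crop and fit the stand pose.

```bash
cat > h.py <<'E'
from workcell import *
import cv2,numpy as np
from scipy.spatial.transform import Rotation as Ro
from scipy.optimize import least_squares
def w2t(target,yaw_x):
    "shift in tool axes (cm) and turn about tool (deg) to TCP target, tool x at yaw_x deg, pointing down"
    s=read_state();q=s['eef_rot'];R=Ro.from_quat([q[1],q[2],q[3],q[0]])
    T=Ro.from_euler('z',yaw_x,degrees=True)*Ro.from_euler('x',180,degrees=True)
    return (R.inv().apply(np.array(target)-s['tool_pos'])/10).round(2),(R.inv()*T).as_rotvec(degrees=True).round(2)
def proj(p,X): return cv2.projectPoints(np.array([X],float),cv2.Rodrigues(p['R'])[0],p['t'],p['camera_matrix'],None)[0].ravel()
E
python3 - <<'E'
from h import *
obs=[((0,-70,166),(505.1,-188.7)),((0,-70,166),(503.5,-191.4)),((48,95),(571.3,-33)),((48,155),(572.7,26.2)),((48,155),(580.5,27.4)),((48,215),(581.2,84.9)),((0,45),(517.4,-79)),((0,95),(525.8,-29.3)),((0,95),(521.2,-31.6)),((0,155),(527.9,34.4)),((0,155),(527.8,30.5)),((0,215),(531.1,94)),((0,215),(536.1,92.6))]
def f(v):
    c,s=np.cos(v[2]),np.sin(v[2])
    return np.concatenate([[v[0]+c*a[0]-s*a[1]-b[0],v[1]+s*a[0]+c*a[1]-b[1]] for a,b in obs])
r=least_squares(f,[510,-120,-.08],loss='soft_l1');v=r.x;print(v[:2],np.degrees(v[2]));print(f(v).reshape(-1,2).round(1).tolist())
c,s=np.cos(v[2]),np.sin(v[2])
W=lambda x,y:np.array([v[0]+c*x-s*y,v[1]+s*x+c*y])
yaw=np.degrees(v[2])
print('lock',W(0,-70),'knob',W(0,45),'ydir',-s,c)
print(w2t([*W(0,-70),185],yaw))
p=read_camera('scene')
im=cv2.resize(p['frame'][150:340,130:400,::-1],None,fx=2.9,fy=2.9,interpolation=cv2.INTER_CUBIC)
cv2.imwrite('pics/crop.png',im)
p=read_camera('top')
for X in[(0,-70,166),(0,45,200),(48,95,144),(48,215,144),(48,155,144)]:print(X,proj(p,[*W(*X[:2]),X[2]]).round(1))
im=cv2.resize(p['frame'][165:265,170:390,::-1],None,fx=3.6,fy=3.6,interpolation=cv2.INTER_CUBIC)
cv2.imwrite('pics/crop2.png',im)
E
```

```text
[ 512.09641018 -122.46161878] -5.930900721368509
[[-0.2, -3.4], [1.4, -0.7], [-1.6, 0.1], [3.2, 0.5], [-4.6, -0.7], [0.9, 1.5], [-0.7, 1.3], [-3.9, 1.3], [0.7, 3.6], [0.2, -2.7], [0.3, 1.2], [3.2, -2.6], [-1.8, -1.2]]
lock [ 504.86338128 -192.08692519] knob [516.74621447 -77.70249323] ydir 0.10332898426785102 0.9946472344556004
(array([ 42.16, -21.23,   3.36]), array([ 0.  , -0.  , 23.79]))
(0, -70, 166) [351.9 229.4]
(0, 45, 200) [285.9 219.5]
(48, 95, 144) [260.5 193.3]
(48, 215, 144) [194.4 185.7]
(48, 155, 144) [227.4 189.5]
```

View pics/crop.png

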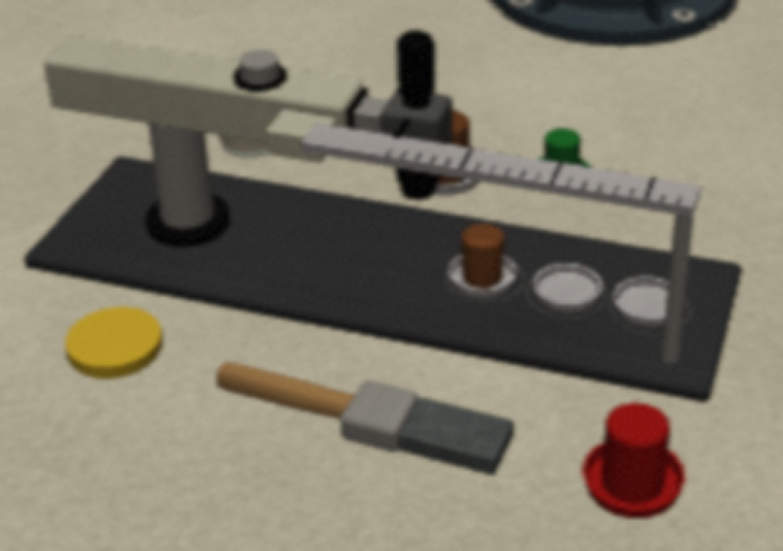

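View pics/crop2.png

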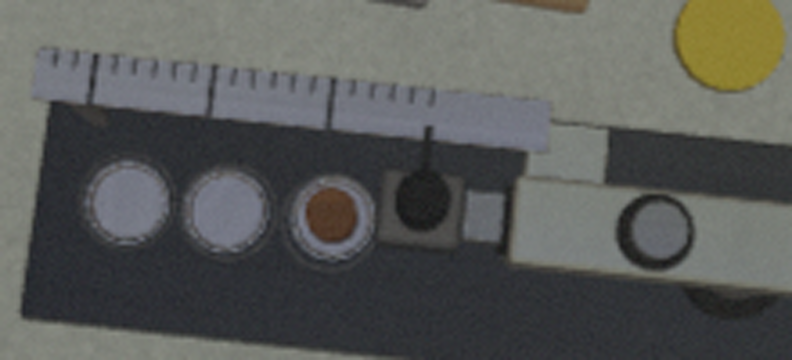

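The crops confirm it: the brown tablet is in the dish at the first long mark (crop2 331,103), so the target extension is 0.050. The fit agrees with the lock, marks and knob to about 1.5 px. Next I move above the lock with the fingers closed.

Call:
servo_tool:
  deltas: [3.5,-1.8,0,0,0,6,0,7,-3.5,0,0,0,12,0,10.5,-5.3,0,0,0,18,0,14,-7,0.5,0,0,23.8,0,17.5,-8.8,1,0,0,23.8,0,21,-10.6,1.5,0,0,23.8,0,24.5,-12.3,2,0,0,23.8,0,28,-14.1,2.5,0,0,23.8,0,31.5,-15.9,2.9,0,0,23.8,0,35,-17.6,2.9,0,0,23.8,0,38.5,-19.4,2.9,0,0,23.8,0,42.1,-21.15,2.9,0,0,23.8,0,42.1,-21.15,2.9,0,0,23.8,0,42.1,-21.15,2.9,0,0,23.8,0]
  newtons: 20

```text
clock: 2.37
tool_pos: [505.4, -191.6, 189.4]
eef_rot: [-0.0, 0.999, -0.05, -0.0]
ft_force: [0.0, 0.3, -0.6]
gripper_width: 4.1
grasp_force: 0.0
```

```bash
python3 - <<'E'
from h import *
s=read_state();print(s['clock'],s['tool_pos'],s['ft_force'],s['gripper_width'],w2t([504.6,-193,160],-5.9))
p=read_camera('scene')
print(proj(p,s['tool_pos']),proj(p,[504.6,-193,166]))
cv2.imwrite('pics/c3.png',cv2.resize(p['frame'][80:240,130:310,::-1],None,fx=3.5,fy=3.5,interpolation=cv2.INTER_CUBIC))
E
```

```text
2.3667 [ 505.40687075 -191.64935659  189.39666073] [ 0.04386926  0.26530139 -0.63592256] 4.084151447676677 (array([-0.07,  0.14,  2.94]), array([-0.  ,  0.01,  0.15]))
[217.93918918 159.05985575] [218.29967744 169.23361554]
```

View pics/c3.png

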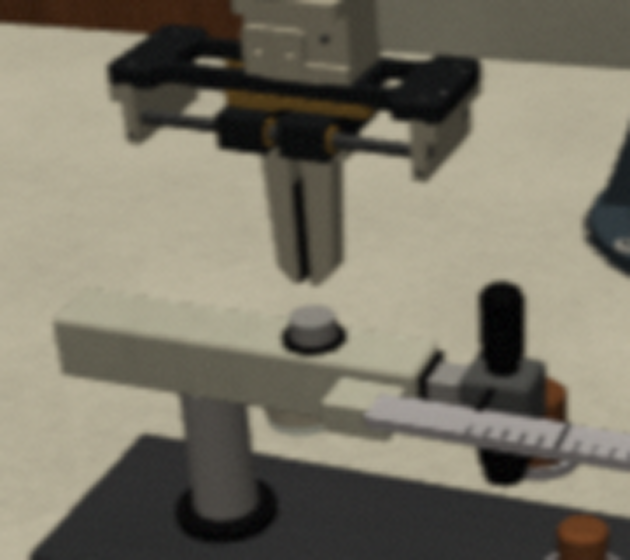

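The closed fingers are above the button: tips at crop (303,278), button at (312,317), so they're well within the disc. I push it down.

Call:
servo_tool:
  deltas: [0,0.1,1,0,0,0,0,0,0.1,2,0,0,0,0,0,0.1,2.3,0,0,0,0,0,0.1,2.5,0,0,0,0,0,0.1,2.7,0,0,0,0,0,0.1,2.85,0,0,0,0,0,0.1,2.95,0,0,0,0,0,0.1,2.95,0,0,0,0]

```text
clock: 3.08
tool_pos: [504.5, -194.2, 160.3]
eef_rot: [0.0, 0.999, -0.052, 0.0]
ft_force: [-1.6, -1.7, 2.1]
gripper_width: 0.9
grasp_force: 1.0
```

Call:
servo_tool:
  deltas: [0,0,0.05,0,0,0,0,0,0,0.1,0,0,0,0,0,0,0.15,0,0,0,0,0,0,0.15,0,0,0,0]

```text
clock: 3.42
tool_pos: [504.6, -194.2, 160.1]
eef_rot: [0.0, 0.999, -0.052, 0.0]
ft_force: [-6.7, 0.4, 16.6]
gripper_width: 0.8
grasp_force: 8.4
```

Fully down: it stopped at z 160.1 with 16.6 N. Now I lift and go over the knob.

Call:
servo_tool:
  deltas: [0,0,-3.5,0,0,0,0,0,0,-6.6,0,0,0,0,0,-3.5,-6.6,0,0,0,6,0,-7,-6.6,0,0,0,6,0,-10,-6.6,0,0,0,6,0,-11.6,-6.6,0,0,0,6,0,-11.6,-6.6,0,0,0,6,0,-11.6,-6.6,0,0,0,6,0,-11.6,-6.6,0,0,0,6]

```text
clock: 4.17
tool_pos: [516.5, -79.2, 224.6]
eef_rot: [0.0, 0.999, -0.052, 0.0]
ft_force: [0.1, 0.0, 0.5]
gripper_width: 42.3
grasp_force: 0.0
```

```bash
python3 - <<'E'
from h import *
s=read_state();print(s['clock'],s['tool_pos'],s['ft_force'],s['gripper_width'])
p=read_camera('scene')
t=s['tool_pos'];o=lambda x:((proj(p,x)-[190,60])*3.2).round()
print(o(t),o([t[0],t[1],200]))
cv2.imwrite('pics/c4.png',cv2.resize(p['frame'][60:240,190:390,::-1],None,fx=3.2,fy=3.2,interpolation=cv2.INTER_CUBIC))
for c in ('scene','wrist'):
  p=read_camera(c)
  for q in ('sensor_arm','lock_top','pointer'): print(c,q,[(np.round(d['at'],1).tolist(),round(d['p'],2)) for d in tip_of(p,q)[:2]])
E
```

```text
4.1667 [516.48798519 -79.23844455 224.58078263] [0.11858243 0.01931912 0.48820173] 42.335619196428354
[261. 290.] [262. 327.]
scene sensor_arm [([518.0, -77.8, 153.2], 0.58)]
scene lock_top [([511.9, -189.6, 160.3], 0.44)]
scene pointer [([558.6, -86.4, 148.9], 0.84)]
wrist sensor_arm [([512.7, -77.7, 148.4], 0.63), ([507.2, -196.9, 155.5], 0.33)]
wrist lock_top [([504.9, -194.0, 156.5], 0.58)]
wrist pointer [([556.1, -81.4, 146.2], 0.56)]
```

View pics/c4.png

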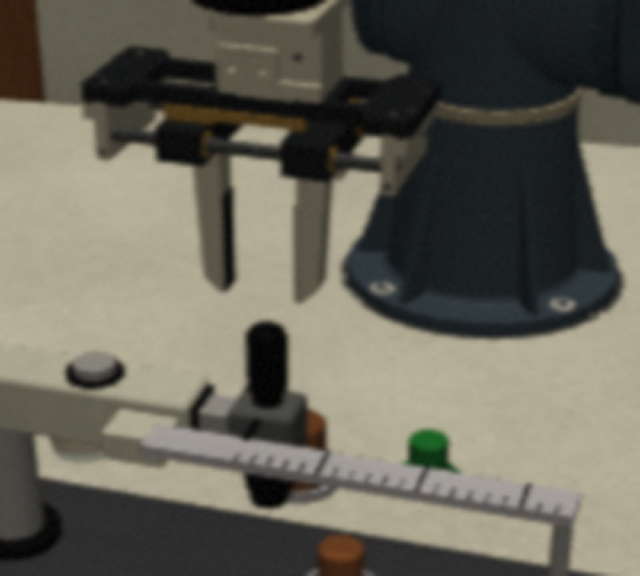

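The fingers, at crop (222,285) and (312,295), straddle the knob at (267,330). Now I descend and grip.

Call:
servo_tool:
  deltas: [0,-0.1,2.5,0,0,0,6,0,-0.1,5,0,0,0,6,0,-0.1,6.4,0,0,0,6,0,-0.1,6.4,0,0,0,6,0,-0.1,6.4,0,0,0,2,0,-0.1,6.4,0,0,0,2,0,-0.1,6.4,0,0,0,2,0,-0.1,6.4,0,0,0,2,0,-0.1,6.4,0,0,0,2,0,-0.1,6.4,0,0,0,2,0,-0.1,6.4,0,0,0,2]
  newtons: 30

```text
clock: 5.53
tool_pos: [516.8, -78.0, 161.2]
eef_rot: [0.0, 0.999, -0.052, 0.0]
ft_force: [-2.3, -2.4, 5.0]
gripper_width: 25.4
grasp_force: 30.0
```

Call:
servo_tool:
  deltas: [0,-0.3,0,0,0,0,2,0,-0.8,0,0,0,0,2,0,-1.4,0,0,0,0,2,0,-2,0,0,0,0,2,0,-2.6,0,0,0,0,2,0,-3.2,0,0,0,0,2,0,-3.8,0,0,0,0,2,0,-4.3,0,0,0,0,2,0,-4.7,0,0,0,0,2,0,-5,0,0,0,0,2,0,-5,0,0,0,0,2,0,-5,0,0,0,0,2,0,-5,0,0,0,0,2]

```text
clock: 6.62
tool_pos: [521.5, -27.9, 161.1]
eef_rot: [0.0, 0.999, -0.052, -0.0]
ft_force: [-4.0, -3.1, 7.8]
gripper_width: 25.7
grasp_force: 30.0
```

```bash
python3 - <<'E'
from h import *
s=read_state();print(s['clock'],s['tool_pos'],s['ft_force'],s['gripper_width'],s['dq'].round(3) if hasattr(s['dq'],'round') else s['dq'])
p=read_camera('scene')
a=cv2.resize(p['frame'][160:230,230:380,::-1],None,fx=5.3,fy=4.2,interpolation=cv2.INTER_CUBIC)
p2=read_camera('top')
b=cv2.resize(p2['frame'][165:235,190:340,::-1],None,fx=5.3,fy=4.2,interpolation=cv2.INTER_CUBIC)
cv2.imwrite('pics/c5.png',np.vstack([a,b]))
p3=read_camera('wrist');cv2.imwrite('pics/w5.png',p3['frame'][:,:,::-1])
for n,P in(('s',p),('t',p2),('w',p3)):
  for q in ('sensor_arm','pointer','mark0'): print(n,q,[(np.round(d['at'],1).tolist(),round(d['p'],2)) for d in tip_of(P,q)[:3]])
E
```

```text
6.6167 [521.53305967 -27.86829295 161.11899492] [-4.02151614 -3.12613692  7.79776874] 25.735088317257574 [-0.002 -0.003 -0.    -0.001 -0.001  0.001]
s sensor_arm [([523.0, -27.9, 149.2], 0.92)]
s pointer [([565.7, -31.8, 149.0], 0.92), ([534.1, 89.9, 11.7], 0.59)]
s mark0 [([574.1, 25.6, 144.5], 0.87), ([582.3, 88.9, 146.4], 0.82), ([573.3, -33.7, 141.3], 0.69)]
t sensor_arm []
t pointer []
t mark0 []
w sensor_arm [([523.3, -24.7, 149.1], 0.71)]
w pointer [([563.1, -32.8, 146.7], 0.74)]
w mark0 [([570.2, -32.2, 148.6], 0.98), ([574.4, 28.3, 143.4], 0.88), ([581.4, 91.8, 142.3], 0.72)]
```

View pics/c5.png

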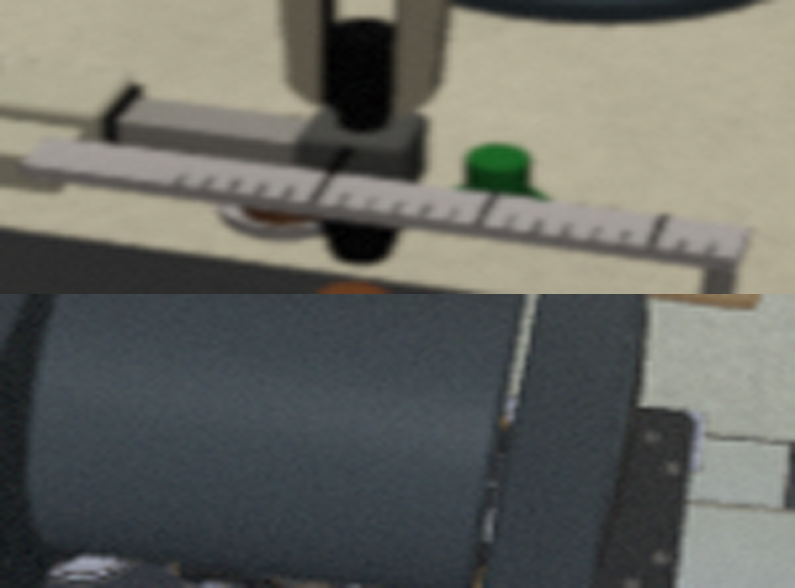

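View pics/w5.png

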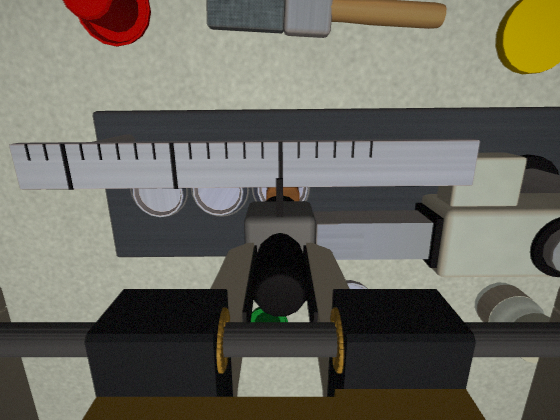

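The scene crop shows the pointer meeting long mark 0 at (335,170). In the wrist view the pointer (col ~278.5, rows 178–212) is almost on mark 0 (col ~281, rows 142–185). I measure the rest at sub-pixel level.

```bash
python3 - <<'E'
from h import *
g=cv2.imread('pics/w5.png',0).astype(float)
def cen(r,lo,hi):
    x=np.arange(lo,hi);w=np.clip(np.percentile(g[r,lo:hi],70)-15-g[r,lo:hi],0,None);return (w*x).sum()/max(w.sum(),1e-9)
for r in range(144,204,3): print(r,'m0 %.1f'%cen(r,270,291),'m1 %.1f'%cen(r,164,183), g[r,272:290].astype(int))
p=read_camera('wrist')
for e in (-3,0,3):
  # stand y = 95+e: pointer tip z~148, mark z 144
  c,s=np.cos(np.radians(-5.93)),np.sin(np.radians(-5.93))
  for x,z in((35,144),(48,144),(60,144),(35,148)):
    print(e,x,z,proj(p,[512.1+c*x-s*(95+e),-122.46-1+s*x+c*(95+e),z]).round(1))
E
```

```text
144 m0 280.0 m1 170.9 [159 159 157 158 157 157  90  40  32  31  87 151 158 159 157 156 158 158]
147 m0 280.0 m1 171.1 [156 155 157 156 157 156  86  37  32  32  90 146 155 157 156 155 155 155]
150 m0 280.0 m1 171.6 [161 157 159 161 161 161  91  37  31  27  88 150 160 158 158 160 161 160]
153 m0 280.2 m1 171.8 [156 157 158 156 157 155  87  39  35  31  52 148 157 156 156 157 158 157]
156 m0 280.1 m1 172.1 [159 160 156 158 161 157  87  31  32  30  59 149 159 156 160 159 159 159]
159 m0 280.1 m1 172.4 [161 163 162 162 160 161  91  39  32  27  62 149 162 161 161 163 161 164]
162 m0 280.3 m1 172.8 [156 156 159 158 158 158 106  48  31  34  56 146 152 158 156 158 158 157]
165 m0 280.3 m1 173.1 [161 161 161 159 161 159 109  51  27  33  62 153 162 161 160 160 159 160]
168 m0 280.3 m1 173.4 [154 154 157 152 154 153 105  50  33  32  57 144 154 153 153 152 152 154]
171 m0 280.3 m1 173.7 [160 159 159 160 159 159 110  47  31  33  60 148 159 158 158 159 163 162]
174 m0 280.3 m1 174.0 [164 165 166 164 163 163 113  52  35  32  61 155 165 164 165 164 164 164]
177 m0 280.3 m1 174.4 [165 165 163 166 162 1
[... 307 characters left out ...]
 32 140 148 149 151 150 152 151]
189 m0 279.1 m1 182.0 [84 87 89 75 45 31 32 31 31 35 31 82 86 87 86 88 88 83]
192 m0 279.1 m1 181.2 [83 82 80 81 43 28 34 26 36 31 33 72 77 77 80 81 80 79]
195 m0 279.4 m1 180.6 [75 77 78 78 44 33 35 28 34 35 34 50 76 76 79 74 76 78]
198 m0 280.3 m1 180.3 [16  8 12  1 31 29 29 34 31 29 31  7 10  0  2  9  7  3]
201 m0 0.0 m1 181.0 [21 20 20 21 29 29 29 33 31 29 30 33 29 34 28 23 26 27]
-3 35 144 [287.3 189.6]
-3 48 144 [287.5 167.3]
-3 60 144 [287.6 145.9]
-3 35 148 [287.4 191.4]
0 35 144 [282.1 189.6]
0 48 144 [282.1 167.3]
0 60 144 [282.2 145.9]
0 35 148 [282.1 191.4]
3 35 144 [276.9 189.6]
3 48 144 [276.8 167.3]
3 60 144 [276.8 145.9]
3 35 148 [276.8 191.4]
```

The pointer is about 1.2 px (0.65 mm) past the mark, so I trim it and settle.

Call:
servo_tool:
  deltas: [0,0.03,0,0,0,0,2,0,0.06,0,0,0,0,2,0,0.06,0,0,0,0,2,0,0.06,0,0,0,0,2,0,0.06,0,0,0,0,2,0,0.06,0,0,0,0,2]

```text
clock: 7.77
tool_pos: [521.5, -28.6, 161.1]
eef_rot: [0.0, 0.999, -0.052, -0.0]
ft_force: [-4.3, -2.9, 7.7]
gripper_width: 25.6
grasp_force: 30.0
```

```bash
python3 - <<'E'
from h import *
s=read_state();print(s['clock'],s['tool_pos'],s['ft_force'],s['gripper_width'],s['grasp_force'],np.abs(s['dq']).max())
g=cv2.cvtColor(read_camera('wrist')['frame'],cv2.COLOR_RGB2GRAY)
for r in(165,171,177,183,190,193):print(r,g[r,272:290])
p=read_camera('scene');print([(np.round(d['at'],1).tolist(),round(d['p'],2)) for q in('sample_dish','empty_dish_a','lock_top') for d in tip_of(p,q)[:4]])
E
```

```text
7.7667 [521.47964758 -28.56990697 161.10576811] [-4.30040305 -2.9031415   7.67870238] 25.571196648819082 30.00154471490532 0.0015619331165061363
165 [160 159 161 159 160  89  36  33  32  90 154 163 162 161 158 158 159 160]
171 [159 159 161 160 160  91  39  34  31  90 154 159 159 160 158 159 159 159]
177 [163 162 165 165 164  91  42  30  34  91 155 163 165 163 163 163 166 165]
183 [161 159 161 135  62  31  34  31  39  33  34 147 162 160 158 160 159 161]
190 [89 88 89 82 41 32 34 30 30 33 33 78 82 80 81 80 77 81]
193 [82 82 80 79 44 35 33 31 35 34 28 71 78 77 75 78 77 79]
[([695.4, 97.2, -1.4], 0.94), ([522.3, -29.5, 15.1], 0.74), ([381.2, -88.8, -0.9], 0.66), ([359.8, 4.5, 2.1], 0.46), ([529.8, 34.2, 10.6], 0.83), ([533.5, 89.6, 13.1], 0.6), ([520.7, -28.4, 151.8], 0.29), ([509.4, -188.1, 161.4], 0.49)]
```

The mark's centre is at about 279.2 and the pointer's at 279.2, so they line up. Everything is steady and the dishes haven't moved.

```bash
python3 -c "from workcell import *;print(hand_in())"
```

```text
the job is handed in; nothing more can be done
None
```

I pushed the lock button fully down, drew the arm out to long mark 0 (the mark for the dish with the tablet), and handed the job in with the knob still held steady there, pointer on the mark to within the camera's measurement.

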